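Read a returned book's tag with the handheld reader

TASK

Wake the tag reader by pushing the plunger on its dock fully down, then lift the reader out of the dock by its handle and carry it over the row of standing books to the returned book lying on the other side. Hold it level about a centimetre above the rectangular label on the cover, centred on it and squared up with it, without ever touching the book, and finish while still holding it there. Do not bump the row of standing books or disturb the other things on the desk.

Things in the scene. Friction and masses are not known exactly. Their poses are not given: they have to be found in the camera images.
- dock: Grey plastic dock fixed to the desk: base 215 x 100 x 12 mm. Origin on the desk, x along its length, z up. The reader lies in a cradle (floor 12 mm, rim 20 mm high) centred at x -35 mm, its long side along the dock's x; the plunger is at x +85 mm in a round collar 48 mm wide, 28 mm high. Dock and book are left and right of the row of standing books; which is on which side varies.
- plunger (a joint): Travel of the dock's sprung plunger: 0 up, 0.014 m fully down against its stop. It moves straight down, needs about 1.4 N to start and 6.3 N at the bottom, and springs back when released.
- plunger_top (a point): Centre of the top of the plunger's round steel button (32 mm wide), 58 mm above the desk when up, 44 mm when fully down. Moves with it.
- reader: Handheld tag reader, black plastic, about 260 g, loose: a flat rectangular head 100 x 64 x 16 mm with a bridge handle on top like a flat iron's. Origin at the centre of its flat underside, x along its long side, z up. It lifts straight up out of the dock's cradle (2 to 3 mm play each side, rim 8 mm). It works either way round.
- reader_face (a point): Centre of the reader's flat underside (axes as the reader's).
- reader_handle (a point): Centre of the reader's handle bar, 62 mm above its underside. The bar is 90 mm long along the reader's x, 26 mm wide, 24 mm tall, with 34 mm free under it between two posts 62 mm apart inside; grip it across its width (the reader's y) from above.
- book: The returned book: a large hardback lying flat, loose, about 0.75 kg, 230 x 160 x 28 mm. Origin at the centre of its underside, x along its long side, z up. It has a rectangular pale label 100 x 64 mm in the middle of the top cover.
- book_label (a point): Centre of the rectangular label on the book's top cover, 28 mm above the desk; x along the label's long side (100 mm), which runs along the book's long side; z up.
- row: Row of standing paperbacks between two steel bookends, fixed, between dock and book: 340 mm long along its x, 110 mm deep, tallest 178 mm. Origin on the desk under its middle, z up.
- small_book: Bystander: smaller hardback lying flat, 170 x 110 x 20 mm, with a small round label. Origin at the centre of its underside.
- pencil_cup: Bystander: round steel cup, 76 mm wide, 100 mm high, pencils to 165 mm. Origin at the centre of its underside.
- stamp: Bystander: wooden hand stamp standing upright, 44 mm wide, 90 mm high. Origin at the centre of its underside.
- ink_pad: Bystander: closed ink pad tin, 110 x 70 x 18 mm. Origin at the centre of its underside.
- tape: Bystander: desk tape dispenser, 150 x 55 mm, 84 mm high. Origin at the centre of its underside.
- label_roll: Bystander: roll of blank labels lying flat, 72 mm wide, 30 mm high. Origin at the centre of its underside.
Not all that is in view belongs to the job. What is shaped like the reader but green or white is not meant.

How it is judged:
By the outcome, as a careful person would: the job done as asked, in the order asked, and still so for the second after the job is handed in, while the arm keeps its last pose, push and grip.
It also fails if it takes over 61 s, if anything falls off the work surface, if the arm or the gripper's body presses on something with over 40 N, if the wrist force passes 120 N, or if a joint passes its speed limit or range.

ROBOT

A 6-joint arm with a two-finger parallel gripper is mounted at the origin on the work surface. World frame = base frame: x ahead of the robot, y to its left, z up, the work surface at z = 0. Lengths are in mm, angles in degrees, forces in N, time in s.
With the tool pointing down it reaches from about 350 to 850 mm from the base axis. Payload 8.1 kg.
Tool frame: the origin (TCP) lies midway between the tips of the shut fingers; the grasp point (between the pads) lies 19 mm behind it; z points along the fingers, y is the line along which they close (so a half turn about z gives the same grasp; the last joint's range is limited). The gripper opens to 85 mm and grips with 20 to 120 N. Pads are 22 mm wide; open, the fingers measure 114 mm over their backs; the gripper's body (76 mm by 85 mm) begins 54 mm behind the grasp point. The pads swing forward as they close: fully open they stand 13 mm farther back than shut.
Start: joints at [-80.523, 7.471, 85.268, -0, 87.261, -4.893], TCP at [148.928, -581.228, 231.292] pointing down, gripper open.
Joint ranges: [-169.43, 169.43], [-51.17, 129.36], [1.28, 143.12], [-76.62, 256.62], [0, 156.53], [-152.29, 152.29]. Speed limits (degrees/s): [136.94, 136.94, 159.86, 180, 180, 180].

INTERFACE

Orientations are given as [roll, pitch, yaw] about the fixed x, y, z axes, in that order (R = Rz(yaw) Ry(pitch) Rx(roll)).
In Python, from bench import r gives the robot as it stands.
- The arm moves only by the tool apply_moves, never from a script. Its argument "steps" is a list of rows, each a list of 7 numbers: the opening, from -1 (shut) to 1 (fully open), then the shift along the tool's x, y, z in mm, then the turn, a rotation vector about the tool's x, y, z in units of 5 degrees (1.0 is 5 degrees). A call has exactly 8 rows; each row shifts and turns the commanded pose from where the row before left it, along the tool's axes as they then stand; what a row does not reach is not made up. A row lasts 1/10 s, in which the tool goes at most 50 mm and 8.59 degrees, less where a joint would pass 70% of its speed; a pose out of reach is approached as far as the arm can. A call is refused whole if a number of a shift passes 50 or a number of a turn 1, either way. A call with a gripper value outside its range is refused whole. The fingers move at their own pace and stop on an object; "squeeze" is the grip in N (left out, the last holds). Time passes only in rows, so rows that do not move let the fingers close, or fill a call up. It gives the time, the measured TCP pose, the force, the opening and the grip force at its end, in the units of the state.
- r.sense(): the state, without advancing time (a new reading comes with each control period).
- r.snapshot(name): name is "scene" or "top" or "wrist"; returns a dict with "color" (384x512x3 uint8, blue, green, red), "depth" (384x512 float32, mm along the optical axis (not along the pixel's ray), 0 where there is no reading), "mtx" (3x3 intrinsics, pixels), "T" (4x4, takes a point from camera to world coordinates); the wrist camera has in their place "hand_eye" (4x4, takes a point from camera to tool coordinates, whose origin is the TCP and whose axes are the flange's). Camera axes: x right, y down, z forward; pixel columns grow to the right and rows downward; lengths in mm; the calibration is good to about 2 mm. The wrist camera is an equidistant fisheye: a pixel r from the principal point sees the ray r / f radians off the axis. A picture is of the moment at which its call begins: read the wrist's pose just before it.
- r.hand_in(): hands the job in; it is judged then, once.
The state is a dict: "time": time; "joint_pos": joint angles; "qd": joint speeds; "joint_efforts": joint torques, N m; "tool_pos": TCP position; "tcp_rot": TCP orientation; "ft_force": force on the tool from outside, world axes, zero at the start; "wrist_torque": the same for the moment, N m; "finger_gap": finger opening in mm; "grip_force": force on a finger pad.
Only numpy, scipy, OpenCV 4.12 (cv2) and the standard library are available. Lean on these libraries where they do the work, as an engineer would, in place of code of your own. Each camera call takes 0.05 s, during which the arm holds its last target. There are 200 camera calls.

## Working session

There is one attempt and no reset: what is moved stays moved. The work goes in short steps, Python scripts to look and compute and a tool call to move; the robot and the scene stay as the last step left them, time stands still between calls to the robot, and variables do not carry over. Pictures are saved under pics/ and viewed, at most 10 in all, crops included, and the job is handed in when it is done.

Besides the shell and the picture viewer there is one more tool, called after "Request:" by a JSON object that holds its "method" and its "body", one argument or row to a line. apply_moves: Moves the arm, as the interface text tells. Its arguments: {"type":"object","properties":{"steps":{"type":"array"},"squeeze":{"type":"number"}},"required":["steps"]}

```bash
ls; mkdir -p pics
cat > h.py <<'E'
import numpy as np, cv2
from bench import r
E
python3 - <<'E'
from h import *
s=r.sense(); print(s['tool_pos'],s['tcp_rot'],s['time'])
for n in("scene","top"):
    d=r.snapshot(n); np.savez(f'{n}.npz',**d)
    cv2.imwrite(f'pics/{n}.png',cv2.resize(d['color'],(800,600),interpolation=cv2.INTER_CUBIC)); print(n,d['mtx'].tolist(),np.round(d['T'],3).tolist())
E
```

```text
pics
[ 148.85038455 -580.65963973  230.21997204] [-1.79891470e+02 -8.67298360e-03  1.43716159e+01] 0.0
scene [[406.4649399080568, 0.0, 252.68694621633497], [0.0, 406.4649399080568, 193.8504106517328], [0.0, 0.0, 1.0]] [[0.595, 0.508, -0.623, 1356.724], [0.804, -0.376, 0.461, -617.16], [-0.0, -0.775, -0.632, 887.673], [0.0, 0.0, 0.0, 1.0]]
top [[416.688443456322, 0.0, 250.5848365069435], [0.0, 416.688443456322, 180.06965443866787], [0.0, 0.0, 1.0]] [[0.001, -0.987, 0.16, 317.542], [-1.0, 0.002, 0.019, -17.834], [-0.019, -0.16, -0.987, 1539.966], [0.0, 0.0, 0.0, 1.0]]
```

View pics/top.png

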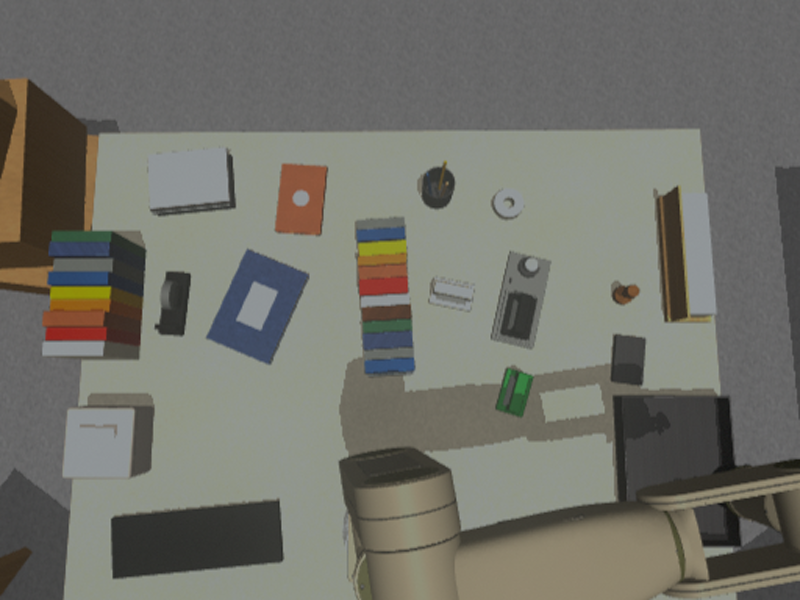

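View pics/scene.png

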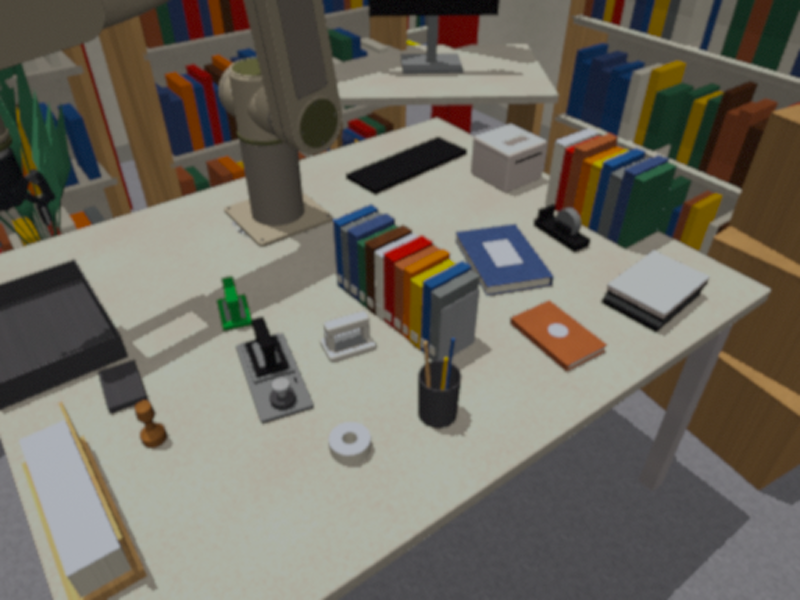

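Run:
```python
import numpy as np,cv2
t=np.load('top.npz');s=np.load('scene.npz')
def c(d,x,y): return cv2.resize(d['color'][y:y+75,x:x+100],(400,300),interpolation=cv2.INTER_CUBIC)
p=np.vstack([np.hstack([c(t,284,155),c(t,115,158)]),np.hstack([c(s,128,198),c(s,275,135)])])
cv2.imwrite('pics/crops.png',cv2.convertScaleAbs(p,alpha=1.5))
```

```text
(no output)
```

View pics/crops.png

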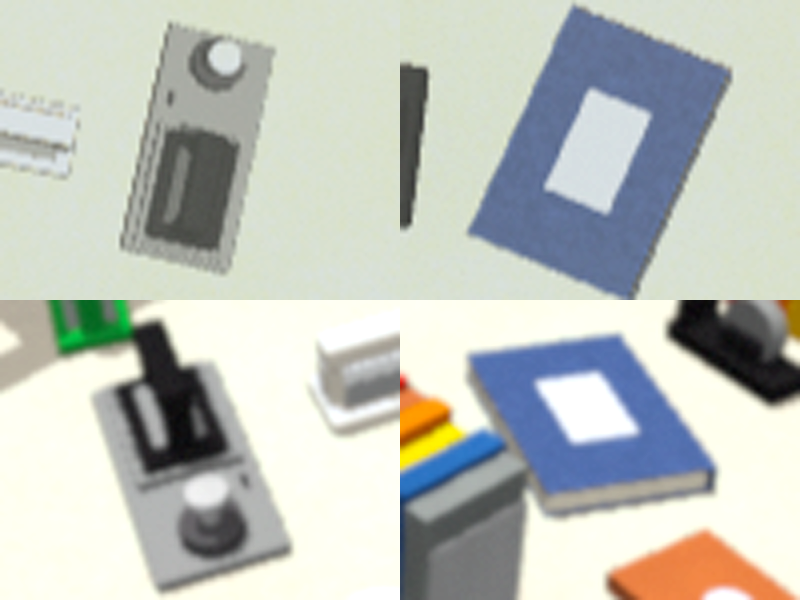

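```bash
cat >> h.py <<'E'
def ray(d,p):
    K,T=d['mtx'],d['T']; v=T[:3,:3]@np.linalg.inv(K)@[p[0],p[1],1]; return T[:3,3],v
def plane(d,p,z):
    o,v=ray(d,p); return o+v*(z-o[2])/v[2]
def tri(d1,p1,d2,p2):
    o1,v1=ray(d1,p1);o2,v2=ray(d2,p2)
    A=np.c_[v1,-v2]; s=np.linalg.lstsq(A,o2-o1,rcond=None)[0]
    a,b=o1+s[0]*v1,o2+s[1]*v2; return (a+b)/2,np.linalg.norm(a-b)
E
python3 - <<'E'
from h import *
np.set_printoptions(precision=1,suppress=True)
t=np.load('top.npz');s=np.load('scene.npz')
f=lambda x0,y0,L:[np.array([x0+(x+.5)/4-.5,y0+(y+.5)/4-.5]) for x,y in L]
tl=f(115,158,[(190,88),(252,113),(209,214),(144,188)])
sl=f(275,135,[(239,135),(173,144),(136,81),(202,71)])
# order: top-view (tl,tr,br,bl); far-x is up
def best(a,b):
    return min(([tri(t,a[i],s,b[(i+k)%4]) for i in range(4)] for k in range(4)),key=lambda L:sum(e for _,e in L))
def rep(n,L):
    P=np.array([p for p,_ in L]); print(n,P.tolist(),[e for _,e in L]); print(' c',P.mean(0)); 
rep('label',best(tl,sl))
L=np.array([plane(t,p,28) for p in tl]);print(L,L.mean(0),np.linalg.norm(np.diff(L,axis=0),axis=1))
e=(L[0]+L[1]-L[2]-L[3]);print('yaw',np.degrees(np.arctan2(e[1],e[0])))
B=np.array([plane(t,p,28) for p in f(115,158,[(172,6),(331,72),(234,300),(69,234)])]);print('book',B.mean(0))
e=(B[0]+B[1]-B[2]-B[3]);print('yaw',np.degrees(np.arctan2(e[1],e[0])),np.linalg.norm(np.diff(B,axis=0),axis=1))
td=f(284,155,[(170,23),(275,46),(228,272),(122,247)])
D=np.array([plane(t,p,12) for p in td]);e=(D[0]+D[1]-D[2]-D[3])/2
print('dock',D.mean(0),np.degrees(np.arctan2(e[1],e[0])),np.linalg.norm(np.diff(D,axis=0),axis=1))
c=D.mean(0);x=e/np.linalg.norm(e);print('pl,rd exp',c+85*x,c-35*x)
print('plunger',tri(t,f(284,155,[(225,57)])[0],s,f(128,198,[(206,189)])[0]))
sd=f(128,198,[(95,95),(212,62),(290,248),(160,285)])
rep('dock',best(td,sd))
S=np.array([plane(s,p,12) for p in sd]);print('dock sc',S.mean(0))
# depth of row top
for n,d in(('top',t),('scene',s)):
    v,u=np.mgrid[:384,:512];z=d['depth'];K=d['mtx'];P=np.stack([(u-K[0,2])/K[0,0]*z,(v-K[1,2])/K[1,1]*z,z],-1)@d['T'][:3,:3].T+d['T'][:3,3]
    P=P[z>0]
    m=(P[:,2]>120)&(P[:,0]>350)&(P[:,0]<950)&(abs(P[:,1])<230); print(n,m.sum(),np.percentile(P[m],[1,50,99],axis=0))
    # reader handle
    q=c-35*x; m=(np.hypot(*(P[:,:2]-q[:2]).T)<55)&(P[:,2]>58)&(P[:,2]<120); print('handle',m.sum(),P[m].mean(0),P[m].min(0),P[m].max(0))
    if m.sum()>8:
        w,V=np.linalg.eigh(np.cov(P[m][:,:2].T));print(np.degrees(np.arctan2(V[1,1],V[0,1])))
E
```

```text
label [[565.0655269911449, 338.2183168960255, 25.223684211693808], [541.0534143445312, 279.3213575510811, 26.661275985540783], [448.7000047318954, 316.61802003964215, 29.952501012996947], [473.1741816004793, 377.82929293340567, 29.922421293496484]] [np.float64(0.47266752267939016), np.float64(0.5349812289715398), np.float64(2.719641139406761), np.float64(4.711719428353238)]
 c [507.  328.   27.9]
[[564.5 337.4  28. ]
 [541.  279.3  28. ]
 [448.  315.9  28. ]
 [471.9 376.4  28. ]] [506.4 327.2  28. ] [62.6 99.9 65. ]
yaw -22.185683639371188
book [505.3 324.5  28. ]
yaw -21.99460124131968 [162.3 225.  164. ]
dock [ 522.9 -294.1   12. ] -13.466392495838504 [ 99.2 215.3  98.3]
pl,rd exp [ 605.6 -313.9   12. ] [ 488.9 -285.9   12. ]
plunger (array([ 597.5, -311.6,   57.8]), np.float64(0.20207276438677343))
dock [[639.0451204364322, -272.1224988833812, 7.659459188496385], [616.9923068705448, -365.9398563334581, 12.110262107106735], [408.0038053475257, -316.0521097736937, 7.818052718742081], [430.1063470929868, -221.60468544971803, 8.39455683077864]] [np.float64(1.398125641098094), np.float64(3.2473290128304435), np.float64(3.6303038586749823), np.float64(0.24651244862006275)]
 c [ 523.5 -293.9    9. ]
dock sc [ 526.9 -294.5   12. ]
top 3095 [[351.1 -68.8 158.2]
 [510.1  23.2 174.4]
 [755.4  80.4 183.5]]
handle 206 [ 478.7 -281.8   84.5] [ 435.9 -304.9   63.7] [ 523.7 -261.    94.3]
166.06555594062038
scene 3469 [[ 355.5 -111.6  121.5]
 [ 557.     1.   170.3]
 [ 804.5   79.8  181.8]]
handle 244 [ 493.3 -288.3   82.5] [ 436.9 -305.9   58.5] [ 527.4 -265.4   91.1]
167.06215698340642
```

Request:
{"method": "apply_moves", "body": {
  "steps": [
    [-1,31,-9,-5,0,0,0],
    [-1,31,-9,-5,0,0,0],
    [-1,31,-9,-5,0,0,0],
    [-1,31,-9,-5,0,0,0],
    [-1,31,-9,-5,0,0,0],
    [-1,31,-9,-5,0,0,0],
    [-1,31,-9,-5,0,0,0],
    [-1,31,-9,-5,0,0,0]
  ]
}}

```text
time: 0.9
tool_pos: [372.2, -448.9, 271.0]
tcp_rot: [-180.0, 0.0, 14.4]
ft_force: [-0.3, -0.4, 0.1]
finger_gap: -0.3
grip_force: 0.0
```

Request:
{"method": "apply_moves", "body": {
  "steps": [
    [-1,22,-16,0,0,0,0.7],
    [-1,22,-16,0,0,0,0.7],
    [-1,22,-16,0,0,0,0.7],
    [-1,22,-16,0,0,0,0.7],
    [-1,22,-16,0,0,0,0.7],
    [-1,22,-16,0,0,0,0.7],
    [-1,22,-16,0,0,0,0.7],
    [-1,22,-16,0,0,0,0.7]
  ]
}}

```text
time: 1.7
tool_pos: [541.4, -315.8, 270.8]
tcp_rot: [-180.0, 0.1, -13.8]
ft_force: [0.2, -0.4, 0.5]
finger_gap: -0.2
grip_force: 0.0
```

Run:
```python
from h import *
s=r.sense(); print(s['tool_pos'],s['tcp_rot'],s['time'],s['joint_pos'],s['ft_force'])
d=r.snapshot("wrist"); np.savez('w1.npz',pos=s['tool_pos'],rot=s['tcp_rot'],**d)
print(d['mtx'],d['hand_eye'])
cv2.imwrite('pics/w1.png',cv2.resize(d['color'],(800,600),interpolation=cv2.INTER_CUBIC))
```

```text
[ 541.44554299 -315.84430932  270.7586245 ] [-1.79980176e+02  5.20355925e-02 -1.37627121e+01] 1.7 [-3.49414951e+01  1.09468794e+01  7.73293445e+01 -3.14898915e-04
  9.17794590e+01  6.88212164e+01] [ 0.17478377 -0.36563077  0.45643066]
[[297.31863964   0.         254.08247925]
 [  0.         297.31863964 196.25577479]
 [  0.           0.           1.        ]] [[ 1.03554459e-03 -9.59431273e-01 -2.81940704e-01  7.17220262e+01]
 [ 9.99999456e-01  1.02967469e-03  1.68978536e-04 -5.81077988e-01]
 [ 1.28183914e-04 -2.81940725e-01  9.59431817e-01 -1.43851585e+02]
 [ 0.00000000e+00  0.00000000e+00  0.00000000e+00  1.00000000e+00]]
```

View pics/w1.png

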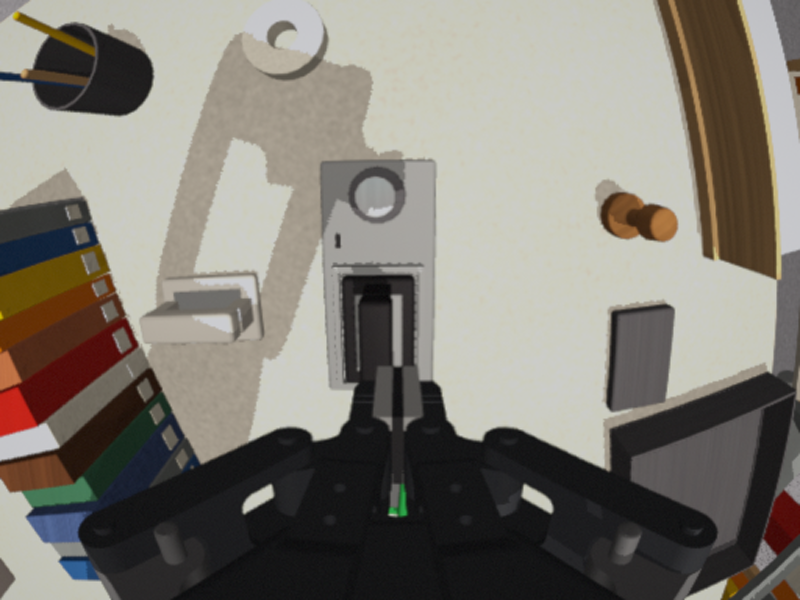

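```bash
cat >> h.py <<'E'
from scipy.spatial.transform import Rotation as Ro
def wray(d,p800):
    p=(np.array(p800)+.5)*.64-.5; K=d['mtx']; q=(p-K[:2,2])/K[0,0]; th=np.linalg.norm(q)
    v=np.r_[q/th*np.sin(th),np.cos(th)]
    R=Ro.from_euler('xyz',d['rot'],degrees=True).as_matrix(); H=d['hand_eye']
    return R@H[:3,3]+d['pos'],R@H[:3,:3]@v
def wplane(d,p,z):
    o,v=wray(d,p); return o+v*(z-o[2])/v[2]
E
python3 - <<'E'
from h import *
np.set_printoptions(precision=1,suppress=True)
d=np.load('w1.npz')
print('pl',wplane(d,(376,196),58))
D=np.array([wplane(d,p,12) for p in[(321,161),(435,160),(433,388),(330,388)]])
print(D)
for a,b in((0,3),(1,2),):
    e=D[a]-D[b];print(np.degrees(np.arctan2(e[1],e[0])),np.linalg.norm(e))
print('far mid',(D[0]+D[1])/2)
c=(D[0]+D[1])/2; x=np.array([np.cos(np.radians(-13.6)),np.sin(np.radians(-13.6)),0])
print('pl',c-22.5*x,'rd',c-142.5*x)
for h in(300,340): 
  a,b=wplane(d,(361,h),86),wplane(d,(391,h),86);print(a,b,(a+b)/2,np.linalg.norm(a-b))
print('far end',wplane(d,(376,298),86))
t=np.load('top.npz')
o1,v1=wray(d,(376,196)); o2,v2=ray(t,np.array([284+(225.5)/4-.5,155+57.5/4-.5]))
s=np.linalg.lstsq(np.c_[v1,-v2],o2-o1,rcond=None)[0];print(o1+s[0]*v1,o2+s[1]*v2)
z=d['depth'];print('depth handle',z[int(330*.64),int(376*.64)])
E
```

```text
pl [ 598.7 -312.5   58. ]
[[ 638.8 -271.4   12. ]
 [ 615.6 -366.4   12. ]
 [ 408.7 -318.3   12. ]
 [ 431.9 -221.3   12. ]]
-13.610806514683015 212.84970948826032
-13.100284877927741 212.40927864257927
far mid [ 627.2 -318.9   12. ]
pl [ 605.3 -313.6   12. ] rd [ 488.7 -285.4   12. ]
[ 528.8 -284.6   86. ] [ 523.5 -306.1   86. ] [ 526.2 -295.4   86. ] 22.079089968483846
[ 498.5 -276.5   86. ] [ 493.1 -298.6   86. ] [ 495.8 -287.5   86. ] 22.69078547169687
far end [ 527.6 -295.8   86. ]
[ 598.5 -312.2   53.7] [ 598.2 -312.5   53.7]
depth handle 346.64526
```

Request:
{"method": "apply_moves", "body": {
  "steps": [
    [-1,19,-6,25,0,0,0],
    [-1,19,-6,30,0,0,0],
    [-1,19,-5.5,40,0,0,0],
    [-1,0,0,40,0,0,0],
    [-1,0,0,30,0,0,0],
    [-1,0,0,20,0,0,0],
    [-1,0,0,15,0,0,0],
    [-1,0,0,0,0,0,0]
  ]
}}

```text
time: 2.55
tool_pos: [598.4, -312.2, 68.0]
tcp_rot: [-179.9, 0.3, -13.6]
ft_force: [-0.6, 0.5, -1.2]
finger_gap: -0.3
grip_force: 0.0
```

Request:
{"method": "apply_moves", "body": {
  "steps": [
    [-1,0,0,4,0,0,0],
    [-1,0,0,4,0,0,0],
    [-1,0,0,4,0,0,0],
    [-1,0,0,4,0,0,0],
    [-1,0,0,3,0,0,0],
    [-1,0,0,2,0,0,0],
    [-1,0,0,2,0,0,0],
    [-1,0,0,0,0,0,0]
  ]
}}

```text
time: 3.35
tool_pos: [600.9, -313.6, 48.8]
tcp_rot: [180.0, -0.1, -13.6]
ft_force: [1.9, -1.9, 3.4]
finger_gap: -0.1
grip_force: 2.2
```

Request:
{"method": "apply_moves", "body": {
  "steps": [
    [-1,0,0,1,0,0,0],
    [-1,0,0,1,0,0,0],
    [-1,0,0,1,0,0,0],
    [-1,0,0,1,0,0,0],
    [-1,0,0,1,0,0,0],
    [-1,0,0,0.5,0,0,0],
    [-1,0,0,0,0,0,0],
    [-1,0,0,0,0,0,0]
  ]
}}

```text
time: 4.15
tool_pos: [600.9, -313.6, 44.0]
tcp_rot: [180.0, -0.1, -13.6]
ft_force: [1.6, -0.5, 10.2]
finger_gap: 0.1
grip_force: 4.9
```

Request:
{"method": "apply_moves", "body": {
  "steps": [
    [-1,0,0,0.5,0,0,0],
    [-1,0,0,0.5,0,0,0],
    [-1,0,0,0.5,0,0,0],
    [-1,0,0,0,0,0,0],
    [-1,0,0,0,0,0,0],
    [-1,0,0,0,0,0,0],
    [-1,0,0,0,0,0,0],
    [-1,0,0,0,0,0,0]
  ]
}}

```text
time: 4.95
tool_pos: [600.9, -313.7, 43.8]
tcp_rot: [180.0, -0.1, -13.6]
ft_force: [-4.2, 1.9, 17.9]
finger_gap: -0.3
grip_force: 9.3
```

Request:
{"method": "apply_moves", "body": {
  "steps": [
    [-1,0,0,-10,0,0,0],
    [-1,0,0,-20,0,0,0],
    [-1,0,0,-30,0,0,0],
    [-1,0,0,-35,0,0,0],
    [0,0,0,-35,0,0,0],
    [1,-20,0,0,0,0,0],
    [1,-25,0,0,0,0,0],
    [1,-25,0,0,0,0,0]
  ]
}}

```text
time: 5.75
tool_pos: [530.6, -295.8, 170.1]
tcp_rot: [-179.9, 0.2, -13.6]
ft_force: [0.5, -0.2, 1.2]
finger_gap: 58.0
grip_force: 0.0
```

Request:
{"method": "apply_moves", "body": {
  "steps": [
    [1,-25,0,0,0,0,0],
    [1,-24,0,0,0,0,0],
    [1,0,0,0,0,0,0],
    [1,0,0,0,0,0,0],
    [1,0,0,0,0,0,0],
    [1,0,0,0,0,0,0],
    [1,0,0,0,0,0,0],
    [1,0,0,0,0,0,0]
  ]
}}

```text
time: 6.55
tool_pos: [485.0, -285.2, 171.1]
tcp_rot: [-180.0, 0.0, -13.6]
ft_force: [0.3, 0.3, 0.5]
finger_gap: 85.4
grip_force: 0.0
```

Run:
```python
from h import *
s=r.sense(); print(s['tool_pos'],s['tcp_rot'],s['time'],s['finger_gap'])
d=r.snapshot("wrist"); np.savez('w2.npz',pos=s['tool_pos'],rot=s['tcp_rot'],**d)
cv2.imwrite('pics/w2.png',cv2.convertScaleAbs(cv2.resize(d['color'],(800,600),interpolation=cv2.INTER_CUBIC),alpha=1.7))
```

```text
[ 484.9677205  -285.18167839  171.13555844] [-1.79991677e+02  1.17936514e-02 -1.36162264e+01] 6.55 85.39136229183057
```

View pics/w2.png

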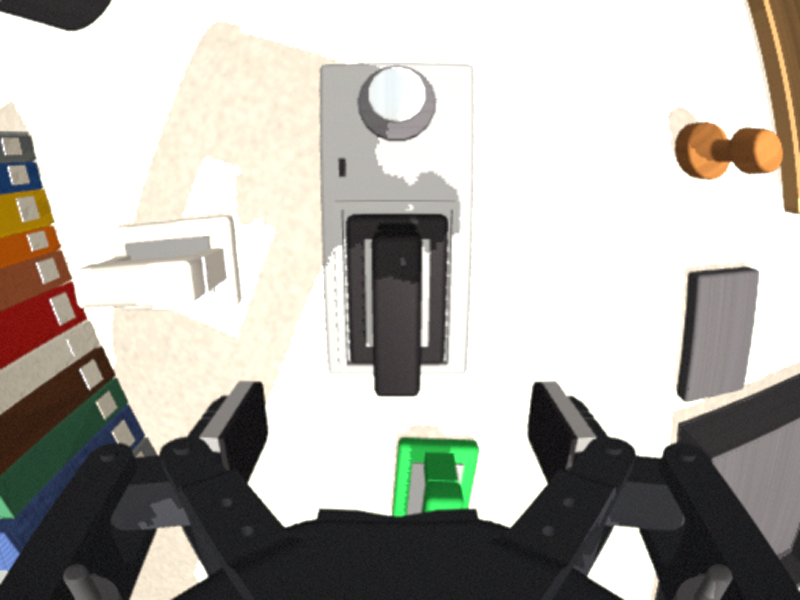

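Run:
```python
from h import *
np.set_printoptions(precision=1,suppress=True)
d=np.load('w2.npz');d1=np.load('w1.npz')
C=np.array([wplane(d,p,86) for p in[(373,236),(420,236),(421,392),(375,392)]]);print(C,C.mean(0))
e=C[0]+C[1]-C[2]-C[3];print(np.degrees(np.arctan2(e[1],e[0])),np.linalg.norm(e)/2,np.linalg.norm(C[0]-C[1]),np.linalg.norm(C[2]-C[3]))
H=np.array([wplane(d,p,28) for p in[(347,216),(447,216),(446,363),(349,363)]]);print('head',H.mean(0))
o1,v1=wray(d1,(376,290)); o2,v2=wray(d,(397,236))
s=np.linalg.lstsq(np.c_[v1,-v2],o2-o1,rcond=None)[0];print(o1+s[0]*v1,o2+s[1]*v2)
o1,v1=wray(d1,(376,196)); o2,v2=wray(d,(397,95))
s=np.linalg.lstsq(np.c_[v1,-v2],o2-o1,rcond=None)[0];print('pl',o1+s[0]*v1,o2+s[1]*v2)
o,v=wray(d,(397,315)); q=d['depth'][int(315*.64),int(397*.64)]; a=d['hand_eye'][:3,2]
R=Ro.from_euler('xyz',d['rot'],degrees=True).as_matrix(); print('depth handle top',o+v*q/(v@(R@a)))
```

```text
[[ 527.8 -282.6   86. ]
 [ 522.4 -305.2   86. ]
 [ 438.9 -286.9   86. ]
 [ 444.9 -262.3   86. ]] [ 483.5 -284.3   86. ]
-13.031241469115436 85.42606339383397 23.301423713519576 25.299202759207006
head [ 482.2 -283.9   28. ]
[ 517.6 -290.1   19.1] [ 516.3 -292.    19.2]
pl [ 598.5 -312.2   53. ] [ 598.7 -311.9   53. ]
depth handle top [ 485.6 -284.6   87.4]
```

Request:
{"method": "apply_moves", "body": {
  "steps": [
    [1,0,0,25,0,0,0],
    [1,0,0,25,0,0,0],
    [1,0,0,25,0,0,0],
    [1,0,0,20,0,0,0],
    [1,0,0,14,0,0,0],
    [1,0,0,8,0,0,0],
    [1,0,0,0,0,0,0],
    [0.2,0,0,0,0,0,0]
  ]
}}

```text
time: 7.4
tool_pos: [485.2, -285.6, 55.2]
tcp_rot: [180.0, -0.1, -13.6]
ft_force: [0.5, -0.1, 0.3]
finger_gap: 73.2
grip_force: 0.0
```

Request:
{"method": "apply_moves", "body": {
  "steps": [
    [-0.1,0,0,0,0,0,0],
    [-0.3,0,0,0,0,0,0],
    [-0.5,0,0,0,0,0,0],
    [-1,0,0,0,0,0,0],
    [-1,0,0,0,0,0,0],
    [-1,0,0,0,0,0,0],
    [-1,0,0,0,0,0,0],
    [-1,0,0,0,0,0,0]
  ],
  "squeeze": 45
}}

```text
time: 8.2
tool_pos: [485.1, -285.3, 55.0]
tcp_rot: [180.0, -0.1, -13.6]
ft_force: [-0.6, 1.9, 5.2]
finger_gap: 25.1
grip_force: 46.1
```

Request:
{"method": "apply_moves", "body": {
  "steps": [
    [-1,0,0,-3,0,0,0],
    [-1,0,0,-6,0,0,0],
    [-1,0,0,-10,0,0,0],
    [-1,0,0,-20,0,0,0],
    [-1,0,0,-25,0,0,0],
    [-1,0,0,-25,0,0,0],
    [-1,0,0,-25,0,0,0],
    [-1,0,0,-20,0,0,0]
  ]
}}

```text
time: 9.0
tool_pos: [484.9, -285.5, 190.7]
tcp_rot: [180.0, -0.1, -13.6]
ft_force: [-0.6, -1.4, -4.2]
finger_gap: 25.7
grip_force: 45.1
```

Request:
{"method": "apply_moves", "body": {
  "steps": [
    [-1,0,0,-20,0,0,0],
    [-1,0,0,-20,0,0,0],
    [-1,0,0,-20,0,0,0],
    [-1,0,0,-20,0,0,0],
    [-1,0,0,-15,0,0,0],
    [-1,0,0,-10,0,0,0],
    [-1,0,0,0,0,0,0],
    [-1,0,0,0,0,0,0]
  ]
}}

```text
time: 9.8
tool_pos: [484.5, -285.1, 292.7]
tcp_rot: [-180.0, 0.0, -13.6]
ft_force: [-0.6, 0.8, -3.4]
finger_gap: 25.1
grip_force: 45.2
```

Run:
```python
from h import *
s=r.sense(); print(s['tool_pos'],s['tcp_rot'],s['time'],s['finger_gap'],s['wrist_torque'],s['ft_force'],s['joint_pos'])
d=r.snapshot("wrist"); np.savez('w3.npz',pos=s['tool_pos'],rot=s['tcp_rot'],**d)
sc=r.snapshot("scene"); np.savez('scene3.npz',**sc)
a=cv2.resize(d['color'],(800,600),interpolation=cv2.INTER_CUBIC)[150:450,200:600]
b=cv2.resize(sc['color'][100:250,80:280],(400,300),interpolation=cv2.INTER_CUBIC)
cv2.imwrite('pics/w3.png',cv2.convertScaleAbs(np.hstack([a,b]),alpha=1.8))
```

```text
[ 484.49021885 -285.10189055  292.67536648] [-1.79983016e+02  3.73999847e-02 -1.36329156e+01] 9.8 25.101681147577334 [ 3.78799889e-02 -1.38189131e-06  4.57445803e-03] [-0.64441514  0.76573589 -3.44506074] [-3.57017693e+01  6.28680090e-01  8.60775629e+01  1.69087263e-03
  9.33347982e+01  6.79312496e+01]
```

View pics/w3.png

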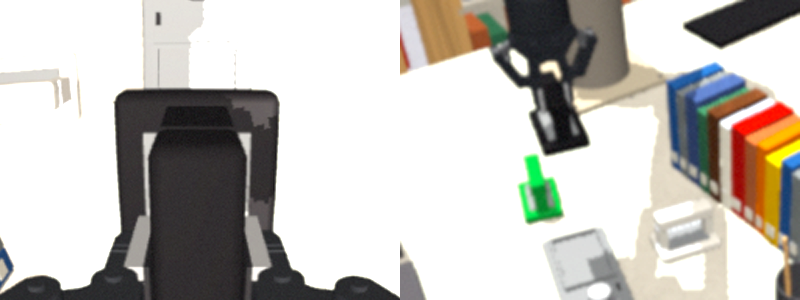

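Run:
```python
from h import *
np.set_printoptions(precision=1,suppress=True)
d=dict(np.load('w3.npz')); d['pos']=np.zeros(3); d['rot']=np.zeros(3)
for z in(27,43):
  print(z,[wplane(d,p,z) for p in[(397,240),(397,250),(316,260),(478,260),(319,370),(475,340)]])
print('bar far end',[wplane(d,p,-31) for p in((397,279),(397,257))])
# depth of head points -> tool frame z
v,u=np.mgrid[:384,:512];H=d['hand_eye'];K=d['mtx']
P=[]
for p in[(330,270),(330,320),(330,360),(465,270),(465,320),(397,245),(360,250),(440,250)]:
  o,r_=wray(d,p);q=d['depth'][int(p[1]*.64),int(p[0]*.64)];P.append(o+r_*q/(r_@H[:3,2]))
print(np.array(P))
```

```text
27 [array([47.3, -0.7, 27. ]), array([43.6, -0.7, 27. ]), array([ 39.9, -31.2,  27. ]), array([40. , 29.9, 27. ]), array([ -5.2, -32.3,  27. ]), array([ 7.9, 30.2, 27. ])]
43 [array([45.1, -0.7, 43. ]), array([40.9, -0.7, 43. ]), array([ 37. , -34.1,  43. ]), array([37. , 32.7, 43. ]), array([-12.4, -35.3,  43. ]), array([ 1.9, 33.1, 43. ])]
bar far end [array([ 45.8,  -0.6, -31. ]), array([ 51.4,  -0.6, -31. ])]
[[ 36.2 -25.9  26.4]
 [ 17.  -26.4  24.5]
 [ -0.1 -27.3  25.6]
 [ 36.2  24.9  26.4]
 [ 16.6  25.7  26. ]
 [ 45.3  -0.7  28.2]
 [ 43.8 -14.4  26.1]
 [ 43.9  15.2  25.8]]
```

Request:
{"method": "apply_moves", "body": {
  "steps": [
    [-1,-2,-8,0,0,0,0],
    [-1,-4,-16,0,0,0,0],
    [-1,-6,-24,0,0,0,0],
    [-1,-6,-24,0,0,0,0],
    [-1,-6,-24,0,0,0,0],
    [-1,-6,-24,0,0,0,0],
    [-1,-6,-24,0,0,0,0],
    [-1,-6,-24,0,0,0,0]
  ]
}}

```text
time: 10.7
tool_pos: [482.9, -109.7, 293.1]
tcp_rot: [-180.0, 0.0, -13.6]
ft_force: [0.4, -0.6, -3.3]
finger_gap: 25.4
grip_force: 45.1
```

Request:
{"method": "apply_moves", "body": {
  "steps": [
    [-1,-6,-24,0,0,0,0],
    [-1,-6,-24,0,0,0,0],
    [-1,-6,-24,0,0,0,0],
    [-1,-6,-24,0,0,0,0],
    [-1,-6,-24,0,0,0,0],
    [-1,-6,-24,0,0,0,0.5],
    [-1,-6,-24,0,0,0,0.5],
    [-1,-6,-24,0,0,0,0.5]
  ]
}}

```text
time: 11.5
tool_pos: [484.2, 87.9, 293.2]
tcp_rot: [-180.0, 0.0, -21.2]
ft_force: [0.2, 0.3, -3.9]
finger_gap: 25.4
grip_force: 45.1
```

Request:
{"method": "apply_moves", "body": {
  "steps": [
    [-1,-6,-24,0,0,0,0.2],
    [-1,-6,-24,0,0,0,0],
    [-1,-4,-20,0,0,0,0],
    [-1,-3,-15,0,0,0,0],
    [-1,-2,-8,0,0,0,0],
    [-1,0,0,0,0,0,0],
    [-1,0,0,0,0,0,0],
    [-1,0,0,0,0,0,0]
  ]
}}

```text
time: 12.3
tool_pos: [499.6, 177.3, 293.3]
tcp_rot: [180.0, -0.0, -22.2]
ft_force: [-0.1, -0.5, -3.2]
finger_gap: 25.3
grip_force: 45.2
```

Run:
```python
from h import *
s=r.sense(); print(s['tool_pos'],s['tcp_rot'],s['time'],s['finger_gap'],s['joint_pos'])
d=r.snapshot("wrist"); np.savez('w4.npz',pos=s['tool_pos'],rot=s['tcp_rot'],**d)
cv2.imwrite('pics/w4.png',cv2.resize(d['color'],(800,600),interpolation=cv2.INTER_CUBIC))
```

```text
[499.60949237 177.27340196 293.29172288] [ 1.79980950e+02 -1.90733913e-03 -2.21796952e+01] 12.3 25.321376187359586 [ 1.40050181e+01 -4.41153866e+00  9.09438807e+01 -1.65320403e-02
  9.34773652e+01  1.26183712e+02]
```

View pics/w4.png

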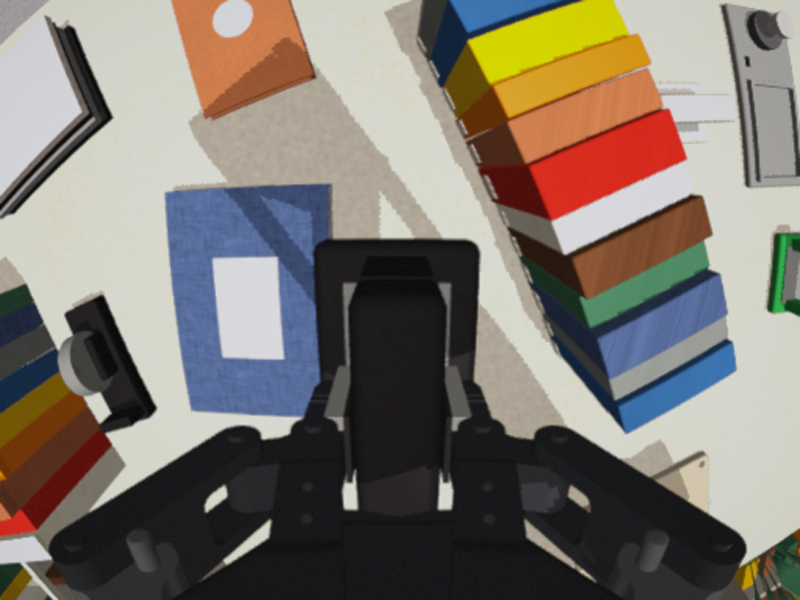

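Run:
```python
from h import *
np.set_printoptions(precision=1,suppress=True)
d=np.load('w4.npz')
# subpixel label corners via thresholded minAreaRect on unprojected mask contour
img=d['color']; m=(img.min(2)>150).astype(np.uint8); m[:,:int(190*.64)]=0; m[:,int(300*.64):]=0; m[:int(240*.64)]=0; m[int(375*.64):]=0
c=max(cv2.findContours(m,0,2)[0],key=cv2.contourArea)[:,0,:]
W=np.array([wplane(d,(p+.5)/.64-.5,28)[:2] for p in c],np.float32)
print('rect',cv2.minAreaRect(W))
L=np.array([wplane(d,p,28) for p in[(212,258),(278,256),(285,360),(222,358)]]);e=L[0]+L[1]-L[2]-L[3]
print(L,L.mean(0),np.degrees(np.arctan2(e[1],e[0])),np.linalg.norm(np.diff(L,axis=0),axis=1))
b=np.array([wplane(d,p,28) for p in[(165,192),(330,184),(191,411)]]);
for k in(1,2):
    e=b[k]-b[0];print('book',np.degrees(np.arctan2(e[1],e[0])),np.linalg.norm(e))
# top cam label rect
t=np.load('top.npz');img=t['color'];m=np.zeros(img.shape[:2],np.uint8);g=img.min(2)
m[175:217,147:182]=(g[175:217,147:182]>(120));c=max(cv2.findContours(m,0,2)[0],key=cv2.contourArea)[:,0,:]
print('top',cv2.minAreaRect(np.array([plane(t,p,28)[:2] for p in c],np.float32)))
```

```text
rect ((506.5148010253906, 328.99237060546875), (65.3396987915039, 101.3298568725586), 67.36795806884766)
[[565.1 339.7  28. ]
 [540.6 278.6  28. ]
 [446.1 317.6  28. ]
 [471.5 378.8  28. ]] [505.8 328.7  28. ] -22.555386492952834 [ 65.9 102.3  66.3]
book -112.62930710642699 161.55599442751807
book 157.35189392694141 230.80941644272812
top ((506.2118835449219, 328.18585205078125), (62.02873611450195, 97.55681610107422), 67.40921783447266)
```

Request:
{"method": "apply_moves", "body": {
  "steps": [
    [-1,-4,-12,0,0,0,0.08],
    [-1,-8,-24,0,0,0,0],
    [-1,-8,-24,0,0,0,0],
    [-1,-8,-24,0,0,0,0],
    [-1,-8,-24,0,0,0,0],
    [-1,-7,-20,0,0,0,0],
    [-1,-5,-14,0,0,0,0],
    [-1,0,0,0,0,0,0]
  ]
}}

```text
time: 13.15
tool_pos: [509.3, 329.4, 292.9]
tcp_rot: [-180.0, 0.0, -22.4]
ft_force: [0.2, -0.8, -3.2]
finger_gap: 25.4
grip_force: 45.4
```

Request:
{"method": "apply_moves", "body": {
  "steps": [
    [-1,0,0,15,0,0,0],
    [-1,0,0,30,0,0,0],
    [-1,0,0,35,0,0,0],
    [-1,0,0,35,0,0,0],
    [-1,0,0,25,0,0,0],
    [-1,0,0,15,0,0,0],
    [-1,0,0,0,0,0,0],
    [-1,0,0,0,0,0,0]
  ]
}}

```text
time: 13.95
tool_pos: [510.1, 327.4, 139.1]
tcp_rot: [-180.0, -0.0, -22.6]
ft_force: [1.2, 0.4, -3.8]
finger_gap: 25.5
grip_force: 45.3
```

Run:
```python
from h import *
s=r.sense(); print(s['tool_pos'],s['tcp_rot'],s['time'],s['finger_gap'],s['joint_pos'][5],s['wrist_torque'])
d=r.snapshot("wrist"); np.savez('w5.npz',pos=s['tool_pos'],rot=s['tcp_rot'],**d)
t=r.snapshot("top"); sc=r.snapshot("scene"); np.savez('t5.npz',**t); np.savez('s5.npz',**sc)
a=cv2.resize(d['color'],(400,300),interpolation=cv2.INTER_AREA)
f=lambda q,x,y:cv2.resize(q['color'][y:y+75,x:x+100],(400,300),interpolation=cv2.INTER_CUBIC)
w=cv2.resize(d['color'],(1024,768),interpolation=cv2.INTER_CUBIC)[230:530,308:708]
cv2.imwrite('pics/w5.png',cv2.convertScaleAbs(np.vstack([np.hstack([w,a]),np.hstack([f(t,115,158),f(sc,275,120)])]),alpha=1.5))
```

```text
[510.09905513 327.36361183 139.08241693] [-1.79967834e+02 -3.11436494e-02 -2.25636867e+01] 13.95 25.53610796227182 140.41172277672018 [0.03664272 0.01239318 0.02793916]
```

View pics/w5.png

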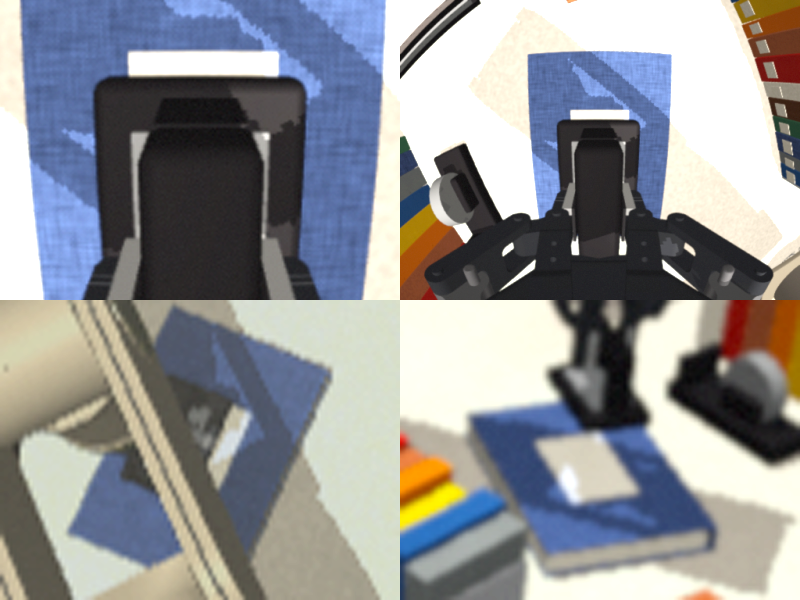

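Run:
```python
from h import *
np.set_printoptions(precision=1,suppress=True)
d=dict(np.load('w5.npz')); zt=d['pos'][2]
d['pos']=np.zeros(3); d['rot']=np.zeros(3)
f=lambda x,y:(((x+308+.5)/2)/.64-.5,((y+230+.5)/2)/.64-.5)
print('label far corners tool',[wplane(d,f(*p),zt-28) for p in((128,51),(280,51))])
print('head top far edge, sides',[wplane(d,f(*p),27) for p in((200,76),(200,80),(95,110),(305,110),(100,240),(299,230))])
print('head bottom',[wplane(d,f(*p),43) for p in((200,76),(95,110),(305,110),(100,240),(299,230))])
print('book sides',[wplane(d,((x-400+.5)*2-.5,(y+.5)*2-.5),zt-28) for x,y in((528,55),(670,55),(537,200),(664,200))])
# profile columns for subpixel edges
g=d['color'].astype(int).min(2); print(g[120:160,254].tolist()); print(d['color'][160,195:320].sum(1).tolist())
```

```text
label far corners tool [array([ 46.9, -31.9, 111.1]), array([ 47. ,  33.6, 111.1])]
head top far edge, sides [array([47.6, -0.8, 27. ]), array([46.5, -0.8, 27. ]), array([ 37.7, -31.8,  27. ]), array([37.8, 30.3, 27. ]), array([ -4. , -32.4,  27. ]), array([-0.5, 30.3, 27. ])]
head bottom [array([45.4, -0.8, 43. ]), array([ 34.6, -34.7,  43. ]), array([34.6, 33.1, 43. ]), array([-11.1, -35.4,  43. ]), array([-7.2, 33.2, 43. ])]
book sides [array([110.1, -78.7, 111.1]), array([110.3,  78.8, 111.1]), array([-65.1, -78.2, 111.1]), array([-65.2,  82.9, 111.1])]
[95, 94, 80, 69, 65, 62, 62, 63, 61, 63, 64, 62, 62, 60, 60, 58, 59, 59, 57, 68, 126, 167, 179, 177, 176, 178, 181, 180, 179, 180, 181, 176, 124, 52, 20, 16, 21, 22, 21, 24]
[235, 241, 244, 244, 236, 189, 104, 67, 72, 79, 89, 80, 82, 82, 89, 84, 78, 80, 84, 84, 87, 85, 83, 81, 81, 78, 88, 79, 90, 83, 84, 86, 84, 88, 84, 87, 84, 81, 81, 86, 92, 89, 88, 83, 80, 86, 84, 83, 82, 82, 80, 86, 87, 83, 83, 87, 85, 86, 84, 86, 84, 82, 81, 81, 91, 75, 83, 81, 81, 83, 83, 81, 84, 82, 112, 131, 134, 131, 134, 135, 133, 133, 134, 132, 136, 138, 140, 133, 136, 135, 133, 137, 136, 136, 134, 139, 133, 141, 136, 139, 137, 137, 139, 135, 141, 137, 135, 137, 125, 116, 114, 171, 294, 367, 370, 359, 352, 363, 329, 255, 238, 244, 240, 235, 238]
```

Request:
{"method": "apply_moves", "body": {
  "steps": [
    [-1,0,1.3,6,0,0,0],
    [-1,0,0,12,0,0,0],
    [-1,0,0,12,0,0,0],
    [-1,0,0,10,0,0,0],
    [-1,0,0,8,0,0,0],
    [-1,0,0,5,0,0,0],
    [-1,0,0,0,0,0,0],
    [-1,0,0,0,0,0,0]
  ]
}}

```text
time: 14.9
tool_pos: [509.3, 326.5, 85.5]
tcp_rot: [-180.0, -0.0, -22.5]
ft_force: [-0.5, -0.5, -3.9]
finger_gap: 25.7
grip_force: 45.2
```

Run:
```python
from h import *
np.set_printoptions(precision=2,suppress=True)
for i in range(4):
    s=r.sense(); d=r.snapshot("wrist"); print(s['tool_pos'],s['tcp_rot'],s['time'],s['ft_force'])
np.savez('w6.npz',pos=s['tool_pos'],rot=s['tcp_rot'],**d)
sc=r.snapshot("scene"); np.savez('s6.npz',**sc)
f=lambda q,x,y:cv2.resize(q['color'][y:y+75,x:x+100],(400,300),interpolation=cv2.INTER_CUBIC)
w=cv2.resize(d['color'],(1024,768),interpolation=cv2.INTER_CUBIC)[150:450,308:708]
w2=cv2.resize(d['color'],(1024,768),interpolation=cv2.INTER_CUBIC)[110:410,308:708]
cv2.imwrite('pics/w6.png',cv2.convertScaleAbs(np.hstack([w2,f(sc,275,120)]),alpha=1.8))
for name,q in(('sc',sc),):
    z=q['depth'];v,u=np.mgrid[:384,:512];K=q['mtx'];P=np.stack([(u-K[0,2])/K[0,0]*z,(v-K[1,2])/K[1,1]*z,z],-1)@q['T'][:3,:3].T+q['T'][:3,3]
    c=s['tool_pos'];x=np.array([np.cos(np.radians(-22.5)),np.sin(np.radians(-22.5))]);y=np.array([-x[1],x[0]])
    a=(P[...,:2]-c[:2])@x;b=(P[...,:2]-c[:2])@y
    m=(z>0)&(q['color'].max(2)<60)&(P[...,2]>30)&(P[...,2]<62)&(abs(a)<70)&(abs(b)<50)
    print('head pts',m.sum(),'a',np.percentile(a[m],[1,50,99]),'b',np.percentile(b[m],[1,50,99]),'z',np.percentile(P[...,2][m],[1,10,50,90,99]))
    m=(z>0)&(q['color'].max(2)>60)&(P[...,2]<36)&(P[...,2]>22)&(abs(a)<110)&(abs(b)<75)
    print('cover z',np.percentile(P[...,2][m],[5,50,95]))
```

```text
[509.29 326.5   85.46] [-179.99   -0.01  -22.53] 14.9 [-0.47 -0.46 -3.95]
[509.51 326.61  85.83] [-179.96   -0.03  -22.53] 14.95 [ 0.04  0.03 -2.85]
[509.65 326.67  86.03] [-179.94   -0.04  -22.53] 15.0 [-0.05 -0.74 -3.76]
[509.61 326.66  86.05] [-179.95   -0.04  -22.53] 15.05 [ 0.    0.32 -3.89]
head pts 134 a [-47.5   30.95  49.55] b [-33.67 -20.03  28.2 ] z [36.65 51.61 57.95 60.91 61.87]
cover z [25.88 29.19 32.71]
```

View pics/w6.png

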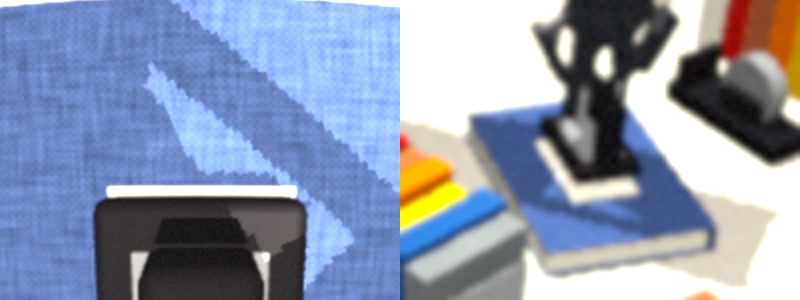

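Run:
```python
from h import *
np.set_printoptions(precision=1,suppress=True)
d=dict(np.load('w6.npz')); zt=d['pos'][2]; d['pos']=np.zeros(3); d['rot']=np.zeros(3)
f=lambda x,y:(((x+308+.5)/2)/.64-.5,((y+110+.5)/2)/.64-.5)
print('label',[wplane(d,f(*p),zt-28) for p in((105,186),(299,184.5))])
print('head top',[wplane(d,f(*p),27) for p in((200,197),(200,202))],'bottom',[wplane(d,f(*p),43) for p in((200,197),(95,225),(306,225))])
R=r.sense(); print(R['time'])
```

```text
label [array([ 47. , -33.4,  58. ]), array([47.6, 33.2, 58. ])]
head top [array([47.3, -0.8, 27. ]), array([45.9, -0.8, 27. ])] bottom [array([45.1, -0.8, 43. ]), array([ 36.2, -34.7,  43. ]), array([36.3, 33.4, 43. ])]
15.15
```

Request:
{"method": "apply_moves", "body": {
  "steps": [
    [-1,0,0.4,2,0,0,0],
    [-1,0,0,1.5,0,0,0],
    [-1,0,0,0.5,0,0,0],
    [-1,0,0,0,0,0,0],
    [-1,0,0,0,0,0,0],
    [-1,0,0,0,0,0,0],
    [-1,0,0,0,0,0,0],
    [-1,0,0,0,0,0,0]
  ]
}}

```text
time: 15.95
tool_pos: [509.0, 326.1, 81.4]
tcp_rot: [-180.0, -0.0, -22.5]
ft_force: [1.0, 0.3, -2.7]
finger_gap: 25.1
grip_force: 45.3
```

Run:
```python
from h import *
for i in range(3): s=r.sense(); r.snapshot("wrist"); print(s['tool_pos'])
print(r.hand_in())
```

```text
[509.01438189 326.0536407   81.35175624]
[509.02811717 326.03807943  81.33455141]
[508.99738262 326.03994568  81.30436157]
the job is handed in; nothing more can be done
None
```

I pushed the plunger down to its stop, lifted the reader out and carried it over the row, then handed the job in while holding it level about 10 mm above the label. By the last pictures it is centred to about 1 mm and square to within about a degree, and no contact force showed along the way; the judge's verdict has not come back.

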